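Uncover the dish viewer and lay the upended dish flat

ROBOT

A 6-joint arm with a two-finger parallel gripper is mounted at the origin on a cart in front of the work surface, level with it; the furniture and walls round the work are solid. World frame = base frame: x ahead of the robot, y to its left, z up, the work surface at z = 0. Lengths are in m, angles in rad, forces in N, time in s.
With the tool pointing down it reaches from about 0.35 to 0.775 m from the base axis. Payload 5.5 kg.
Tool frame: the origin (TCP) lies at the very end of the fingers, on their centre line; the grasp point (between the pads) lies hold_point_z behind it (hold_point_z is the distance from the TCP to the grasp point, in m); x points along the fingers, y is the direction in which the jaws open and shut, and the axes are right-handed (so a half turn about x gives the same grasp; the last joint's range is limited). The gripper opens to 85 mm and grips with 20 to 120 N. Pads are 22 mm wide; open, the fingers measure 114 mm over their backs; the gripper's body (76 mm by 85 mm) begins 54 mm behind the grasp point. The pads swing forward as they close: fully open they stand 13 mm farther back than shut.
Start: joints at [1.103, 0.313, 0.046, 1.304, 0, 1.431], TCP at [0.185, 0.544, 0.231] pointing down, gripper open.
Joint ranges: [-2.76, 2.76], [-0.86, 1.69], [-1.03, 1.26], [-2.2, 2.34], [-1.47, 1.5], [-3.14, 3.14]. Speed limits (rad/s): [2.57, 2.57, 3.14, 3.14, 3.14, 3.14].

INTERFACE

Orientations are given as a unit quaternion [w, x, y, z].
In Python, from workcell import * gives the robot as it stands. The module is installed in compiled form; this text tells all that it offers.
- The arm moves only by the tool step_arm, never from a script. Its argument "targets" is a list of rows, each a list of 3 entries, a list of its own where there are three numbers: the turn, a rotation vector about the tool's x, y, z in degrees, then the shift along the tool's x, y, z in cm, then the finger opening in cm, from 0 to 8.54. A call has exactly 10 rows; each row shifts and turns the commanded pose from where the row before left it, along the tool's axes as they then stand; what a row does not reach is not made up. A row lasts 1/10 s, in which the tool goes at most 50 mm and 8.59 degrees, less where a joint would pass 70% of its speed; a pose out of reach is approached as far as the arm can. A call with a gripper value outside its range is refused whole. The fingers move at their own pace and stop on an object; "force" is the grip in N (left out, the last holds). Time passes only in rows, so rows that do not move let the fingers close, or fill a call up. It gives the time, the measured TCP pose, the force and the opening at its end, in the units of the state.
- get_state(): the state, without advancing time (a new reading comes with each control period).
- read_camera(name): name is "scene" or "top" or "wrist"; returns the picture (420x560x3 uint8, red, green, blue); there is no depth.
- camera_model(name): a dict with "fx", "fy", "cx", "cy" (pixels), "dist_coeffs" ([k1, k2, p1, p2, k3] as OpenCV has them; the pictures are not rectified), "xyz" and "rotation" of the camera in the world; the wrist camera has in their place "T_tool_cam" (4x4, takes a point from camera to tool coordinates, whose origin is the TCP and whose axes are the tool frame's). Camera axes: x right, y down, z forward; pixel columns grow to the right and rows downward; lengths in m; the calibration is good to about 2 mm. A picture is of the moment at which its call begins: read the wrist's pose just before it. camera_model takes no time and is no camera call.
- hand_in(): hands the job in, once; it reports no verdict.
Trained networks look in the newest picture that a camera, given by its name, has taken for a name from the list of things; names that differ only in an ending like _2 or _b are one class to them, and where a whole thing is asked for, a point or a joint stands for the part that bears it (a point fixed in the world has none). Each returns a list of dicts, best first, with "p" (0 to 1); they miss things now and then, are a little off and sometimes report something else, mostly with a low value. They report only what shows in the picture. A call takes as long as a camera call.
- find_in(camera, label): "extent" ([left, top, width, height] in pixels, round what is visible of it).
- silhouettes(camera, label): "mask" (420x560 bool, what is visible of it) and "extent" ([left, top, width, height] in pixels, round what is visible of it).
The state is a dict: "clock": time; "joint_pos": joint angles; "qvel": joint speeds; "tau": joint torques, N m; "tcp_pos": TCP position; "orientation": TCP orientation; "wrist_force": force on the tool from outside, world axes, zero at the start; "ft_torque": the same for the moment, N m; "finger_gap": finger opening in m.
Only numpy, scipy, OpenCV 4.12 (cv2) and the standard library are available. Lean on these libraries where they do the work, as an engineer would, in place of code of your own. Each camera call takes 0.05 s, during which the arm holds its last target.

TASK

Get the dish viewer ready for use. Fold the front panel of its dust cover right back until it lies flat on the rear panel, leaving the glass dish standing on its rim meanwhile. Then tip the dish over with a light push, without picking it up, so that it comes to rest on its base with the open side up, wholly on the viewer's black deck; leave the other things where they are.

Things in the scene. Friction and masses are not known exactly. Their poses are not given: they have to be found in the camera images.
- viewer: Dish viewer, fixed to the worktop: a low black deck in front (robot's side), a white housing behind. Origin on the worktop under the middle of the housing's front face; x to the rear, y to its left seen from the robot, z up. The housing reaches x 0 to 155 mm, y -105 to 105, its top 85 mm above the worktop.
- deck_center (a point): Centre of the deck's top, 85 mm in front of the viewer's origin and 22 mm above the worktop. The deck is flat and has no rim: 170 mm deep (viewer's x -170 to 0 mm), 210 mm wide (y -105 to 105).
- cover_front (a joint): Angle (rad) of the dust cover's front panel about the fold hinge, which lies along the viewer's y. 0: level over the deck, pointing to the viewer's -x; pi/2: upright; pi (stop): flat on the rear panel. Starts half raised, 0.75 to 1.25. The hinge is stiff and stays at any angle, so the panel must be pushed all the way down; about 1 to 2.5 N at the edge moves it.
- cover_rear (a joint): Angle of the rear panel of the dust cover about its hinge at the rear of the housing. 0: flat on the housing top, as it starts and shall stay; grows as its front rises.
- fold_hinge (a point): Middle of the fold hinge between the two clear panels (each 5 mm thick, about 200 mm wide, aluminium edges), above the housing's front edge: viewer's x = 0, 91.5 mm above the worktop. The rear panel reaches 148 mm back from it, its top 1 mm below the hinge line.
- front_edge (a point): Middle of the front panel's free edge: 154 mm from the fold hinge, half way through the panel's thickness. When the panel is level it lies 3.5 mm below the hinge line; folded flat, 3.5 mm above it.
- dish: Clear glass round dish, 60 mm across, 14 mm high, about 50 g. Origin at the centre of its base's outside; z points from the base to the open side. It starts standing on its rim on the deck, z level, the open side facing the robot or either side (up to 95 degrees from the viewer's -x), its top 60 mm above the deck.
- dish_center (a point): Centre of the dish, 7 mm from the base. Pushed near its top from the open side, the dish falls onto its base once it leans beyond about 13 degrees; pushed from the base side it falls on its face. It behaves as a closed disc; lying on its base, z points up and this point is 7 mm above the deck.
- weight_small: Brass weight with a knob, 21 mm across, 31 mm high, standing on the front left corner of the deck; stays there. Origin at the centre of its underside.
- beaker: Glass beaker, 72 mm wide, 78 mm high, to the right of the viewer; stays. Origin at the centre of its underside.
- vial_a: Small brown bottle with a white cap, 36 mm across, 101 mm high, to the left of the viewer's deck; stays. Origin at the centre of its underside.
- vial_b: Small brown bottle with a black cap, 36 mm across, 101 mm high, to the right of the viewer's deck; stays. Origin at the centre of its underside.
- timer: White bench timer, 70 x 62 mm, 22 mm high, on the worktop at the right; stays. Origin at the centre of its underside.
- marker: White and black marker pen, 135 mm long, 16 mm thick, lying near the front edge at the left; stays. Origin at the centre of its underside.

How it is judged:
By the outcome, as a careful person would: the job done as asked, in the order asked, and still so for the second after the job is handed in, with the robot touching nothing.
It also fails if it takes over 48 s, if anything falls off the work surface, if the arm or the gripper's body presses on something with over 40 N, if the wrist force passes 120 N, or if a joint passes its speed limit or range.

## Working session

There is one attempt and no reset: what is moved stays moved. The work goes in short steps, Python scripts to look and compute and a tool call to move; the robot and the scene stay as the last step left them, time stands still between calls to the robot, and variables do not carry over. Pictures are saved under pics/ and viewed, and the job is handed in when it is done.

Besides the shell and the picture viewer there is one more tool, called as name(argument=value, ...) on one line, values as JSON. step_arm: Moves the arm, as the interface text tells. Its arguments: {"type":"object","properties":{"targets":{"type":"array","items":{"type":"array"}},"force":{"type":"number"}},"required":["targets"]}

```bash
mkdir -p pics; python3 - <<'E'
from workcell import *
import cv2
s=get_state()
for k,v in s.items(): print(k,v)
for n in ("scene","top","wrist"):
    im=read_camera(n); cv2.imwrite(f"pics/{n}0.png",im[:,:,::-1]); m=camera_model(n); print(n,m)
E
```

```text
clock 0.0
joint_pos [1.10343439e+00 3.14006588e-01 4.49861615e-02 1.30360455e+00
 1.83835719e-05 1.43122534e+00]
qvel [-0.00041832  0.0003689  -0.0008028  -0.00139761 -0.0007425   0.0008186 ]
tau [ 3.20195822e-04 -4.80626285e+01  2.98532814e+01  1.93660503e-02
 -2.32740840e-04 -6.23773715e-06]
tcp_pos [0.18487921 0.54393004 0.23040829]
orientation [ 0.69743127  0.11475838  0.69783008 -0.11598846]
wrist_force [-0.59800966 -0.25293353  0.00330092]
ft_torque [0.0242426  0.01970017 0.00160796]
finger_gap 0.08541914465439708
scene {'fx': 381.07671878921, 'fy': 381.07671878921, 'cx': 276.42472089042957, 'cy': 208.69279128841686, 'dist_coeffs': array([0.03459383, 0.        , 0.        , 0.        , 0.        ]), 'xyz': array([-0.03336103, -0.65428815,  0.63609844]), 'rotation': array([-0.42169472,  0.82212586, -0.34109457,  0.17302346])}
top {'fx': 502.06192910792316, 'fy': 502.06192910792316, 'cx': 284.24439524399435, 'cy': 206.98014698947037, 'dist_coeffs': array([-0.0974717,  0.       ,  0.       ,  0.       ,  0.       ]), 'xyz': array([ 0.2536104 , -0.08973639,  1.6642127 ]), 'rotation': array([ 0.06178131, -0.69996615,  0.70883089, -0.06155668])}
wrist {'fx': 341.3633780511011, 'fy': 341.3633780511011, 'cx': 275.22639809844475, 'cy': 213.2425331894692, 'dist_coeffs': array([-0.02722541,  0.        ,  0.        ,  0.        ,  0.        ]), 'T_tool_cam': array([[-2.08136462e-04, -2.73776627e-01,  9.61793281e-01,
        -1.43158713e-01],
       [ 9.99999978e-01, -3.48538656e-05,  2.06483334e-04,
        -6.53546874e-04],
       [-2.30080969e-05,  9.61793303e-01,  2.73776628e-01,
        -6.93924698e-02],
       [ 0.00000000e+00,  0.00000000e+00,  0.00000000e+00,
         1.00000000e+00]])}
```

View pics/scene0.png

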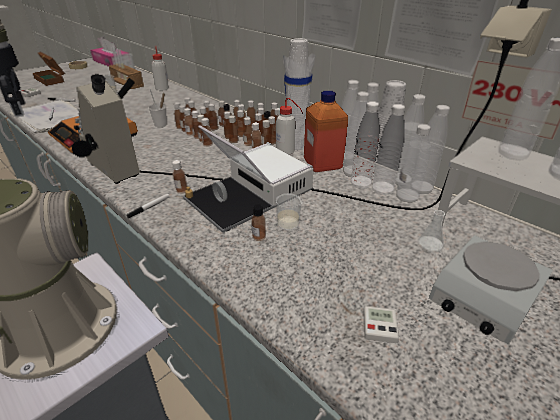

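View pics/top0.png

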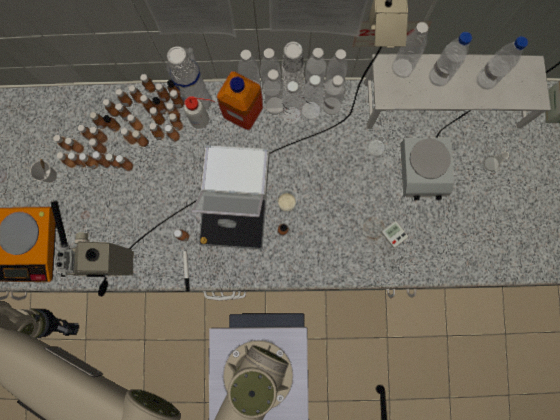

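View pics/wrist0.png

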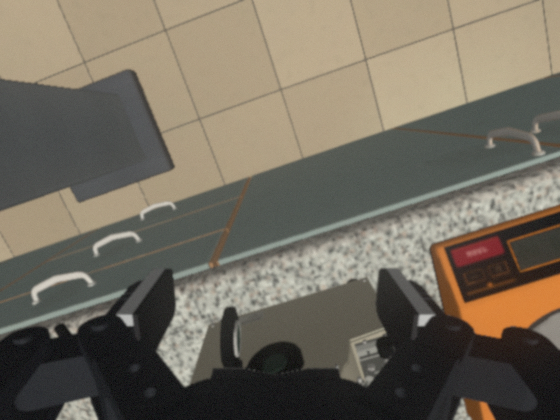

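```bash
cat > h.py <<'E'
import numpy as np,cv2
from workcell import *
from scipy.spatial.transform import Rotation as R
def rot(q): return R.from_quat([q[1],q[2],q[3],q[0]]).as_matrix()
def cam(n,s=None):
    m=camera_model(n)
    K=np.array([[m['fx'],0,m['cx']],[0,m['fy'],m['cy']],[0,0,1]])
    if n=='wrist':
        s=s or get_state(); T=np.eye(4);T[:3,:3]=rot(s['orientation']);T[:3,3]=s['tcp_pos'];T=T@m['T_tool_cam']
        return K,m['dist_coeffs'],T[:3,:3],T[:3,3]
    return K,m['dist_coeffs'],rot(m['rotation']),np.array(m['xyz'])
def ray(c,uv):
    K,d,Rm,t=c; p=cv2.undistortPoints(np.array([[uv]],float),K,d)[0,0]
    v=Rm@np.array([p[0],p[1],1]); return t,v
def onz(c,uv,z):
    t,v=ray(c,uv); return t+v*(z-t[2])/v[2]
def proj(c,P):
    K,d,Rm,t=c; P=np.atleast_2d(P); rv,_=cv2.Rodrigues(Rm.T)
    return cv2.projectPoints(P.astype(float),rv,-Rm.T@t,K,d)[0][:,0]
E
python3 - <<'E'
from h import *
for n,l,t,w,h,f in (("scene",110,110,220,150,3.6),("top",160,130,150,140,4.2)):
    im=cv2.imread(f"pics/{n}0.png")[t:t+h,l:l+w]
    cv2.imwrite(f"pics/{n}0z.png",cv2.resize(im,None,fx=f,fy=f,interpolation=cv2.INTER_CUBIC))
for l in ("dish","viewer","weight_small","cover_front","vial_a","beaker","microscope"):
  for n in ("scene","top"):
    try: print(l,n,[(d['extent'],round(d['p'],2)) for d in find_in(n,l)][:3])
    except Exception as e: print(e)
E
```

```text
dish scene [([215.2, 182.2, 13.6, 20.6], 0.67)]
dish top [([219.9, 221.1, 16.6, 4.2], 0.5), ([277.1, 187.8, 18.0, 23.7], 0.41)]
viewer scene [([181.3, 126.9, 128.8, 107.3], 0.6)]
viewer top [([190.5, 144.4, 76.4, 106.3], 0.61)]
weight_small scene []
weight_small top [([280.2, 188.2, 17.3, 21.4], 0.42)]
cover_front scene [([198.7, 124.0, 70.9, 59.3], 0.79), ([212.1, 183.3, 12.2, 20.6], 0.28)]
cover_front top [([194.0, 190.2, 70.2, 30.9], 0.92), ([193.8, 146.0, 75.2, 105.3], 0.55), ([193.5, 148.9, 75.0, 67.8], 0.54)]
vial_a scene [([172.9, 159.4, 12.1, 36.4], 0.71), ([255.3, 205.9, 7.9, 35.2], 0.7)]
vial_a top [([173.1, 227.7, 17.1, 15.5], 0.51), ([274.7, 222.3, 15.1, 11.7], 0.5), ([182.7, 249.5, 6.3, 42.4], 0.18)]
beaker scene [([277.2, 192.5, 26.1, 41.5], 0.98), ([212.4, 181.0, 15.7, 21.4], 0.48)]
beaker top [([277.6, 187.3, 22.5, 23.1], 0.86)]
it knows: beaker, cover_front, cover_rear, deck_center, dish, dish_center, fold_hinge, front_edge, marker, timer, vial, viewer, weight_small
it knows: beaker, cover_front, cover_rear, deck_center, dish, dish_center, fold_hinge, front_edge, marker, timer, vial, viewer, weight_small
```

View pics/scene0z.png

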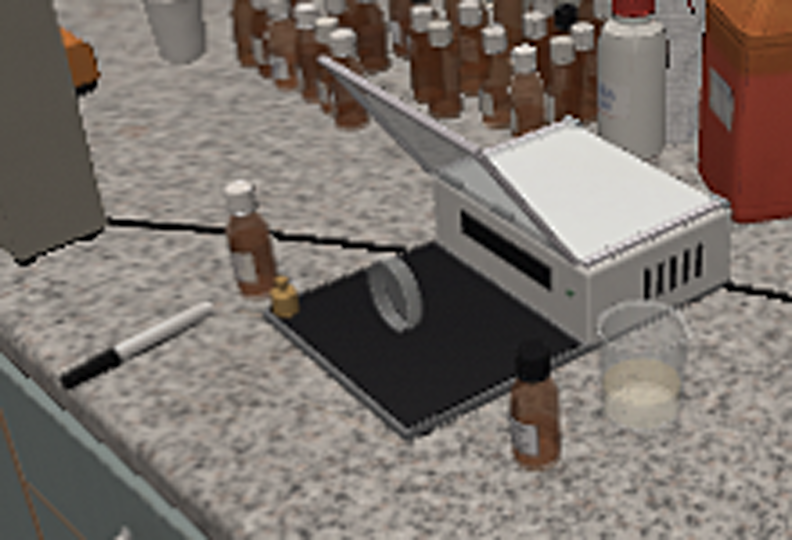

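View pics/top0z.png

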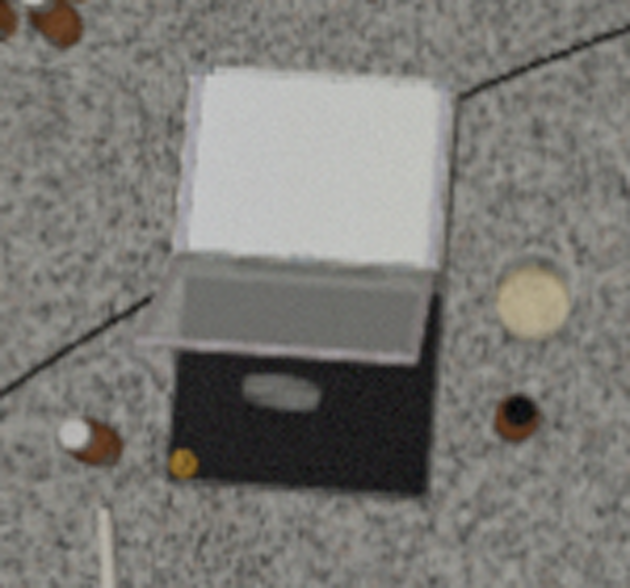

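```bash
python3 - <<'E'
from h import *
c=cam('top'); s=cam('scene')
Z=lambda u,v:(160+u/4.2,130+v/4.2); S=lambda u,v:(110+u/3.6,110+v/3.6)
np.set_printoptions(precision=4,suppress=True)
FL=onz(c,Z(172,480),.022);FR=onz(c,Z(424,494),.022)
print('deck FL FR',FL,FR,np.linalg.norm(FL-FR))
print('scene FL FR',onz(s,S(270,318),.022),onz(s,S(408,432),.022), 'wait')
RL=onz(c,Z(190,72),.0905);RR=onz(c,Z(449,86),.0905);print('cover rear corners',RL,RR,np.linalg.norm(RL-RR))
HL=onz(c,Z(180,255),.0915);HR=onz(c,Z(441,268),.0915);print('hinge',HL,HR,np.linalg.norm(HL-HR))
print('weight',onz(c,Z(183,463),.05),'vialb cap',onz(c,Z(518,410),.101),'viala',onz(c,Z(75,435),.101),'beaker',onz(c,Z(533,300),.03))
print('dish at z .052',onz(c,Z(282,393),.052),onz(c,Z(243,383),.052),onz(c,Z(321,400),.052))
print('scene dish',onz(s,S(397,293),.052))
for q in ((140,340),(418,360)):
  for z in (.18,.2,.22,.24): print('edge',q,onz(c,Z(*q),z))
for q in ((322,60),):
  for z in (.18,.2,.22,.24): print('edge sc',q,onz(s,S(*q),z))
E
```

```text
deck FL FR [0.4222 0.1845 0.022 ] [ 0.4091 -0.013   0.022 ] 0.19795790060470833
scene FL FR [0.4193 0.1719 0.022 ] [ 0.4062 -0.0193  0.022 ] wait
cover rear corners [0.7329 0.1645 0.0905] [ 0.7186 -0.0369  0.0905] 0.20189780534679622
hinge [0.5874 0.1695 0.0915] [ 0.5746 -0.03    0.0915] 0.19988712040915935
weight [0.4324 0.1715 0.05  ] vialb cap [ 0.4637 -0.0873  0.101 ] viala [0.4487 0.245  0.101 ] beaker [ 0.5605 -0.1001  0.03  ]
dish at z .052 [0.4857 0.0951 0.052 ] [0.4939 0.1254 0.052 ] [0.4799 0.0648 0.052 ]
scene dish [0.4863 0.0909 0.052 ]
edge (140, 340) [0.5068 0.1827 0.18  ]
edge (140, 340) [0.5034 0.179  0.2   ]
edge (140, 340) [0.5    0.1754 0.22  ]
edge (140, 340) [0.4966 0.1717 0.24  ]
edge (418, 360) [ 0.4899 -0.0166  0.18  ]
edge (418, 360) [ 0.4867 -0.0176  0.2   ]
edge (418, 360) [ 0.4835 -0.0185  0.22  ]
edge (418, 360) [ 0.4803 -0.0195  0.24  ]
edge sc (322, 60) [0.5441 0.243  0.18  ]
edge sc (322, 60) [0.5188 0.2037 0.2   ]
edge sc (322, 60) [0.4935 0.1643 0.22  ]
edge sc (322, 60) [0.4682 0.125  0.24  ]
```

```bash
cat >> h.py <<'E'
VX=np.array([0.9979,-0.0655,0]);VY=np.array([0.0655,0.9979,0]);H0=np.array([0.581,0.070,0.])
def vp(x,y,z): return H0+VX*x+VY*y+np.array([0,0,z])
def toolR(phi,yaw=0,base=None):
    # tool x pitched phi deg below horizontal along viewer x ; -z up side
    a=np.radians(phi);f=VX*np.cos(np.radians(yaw))+VY*np.sin(np.radians(yaw))
    x=f*np.cos(a)-np.array([0,0,1])*np.sin(a); z=-f*np.sin(a)-np.array([0,0,1])*np.cos(a)
    if phi>-1: pass
    y=np.cross(z,x); return np.column_stack([x,y,z])
def rel(P0,R0,P1,R1,n):
    """n equal screw-like rows: turn then shift (shift in interpolated frame)"""
    rv=R.from_matrix(R0.T@R1).as_rotvec(); out=[];Rc=R0;d=(P1-P0)/n
    for i in range(n):
        Rn=Rc@R.from_rotvec(rv/n).as_matrix()
        out.append([list(np.round(np.degrees(rv/n),2)),list(np.round(Rc.T@d*100,2)),list(np.round(Rn.T@d*100,2))]);Rc=Rn
    return out
def cur():
    s=get_state(); return np.array(s['tcp_pos']),rot(s['orientation']),s
E
python3 - <<'E'
from h import *
np.set_printoptions(precision=4,suppress=True)
P,Rm,s=cur(); print(Rm)
c=cam('scene');print('scope base',onz(c,(125,180),0)); t=cam('top')
for p in ((75,245),(132,245),(130,275),(105,295)): print(p,[onz(t,p,z)[:2] for z in (0,.15,.3)])
b=onz(c,(125,180),0)
for z in (.2,.25,.3): print(z,proj(c,b+[0,0,z]))
R1=toolR(0);print(R1, R1.T@R1)
E
```

```text
[[ 0.0001  0.322   0.9468]
 [ 0.0001  0.9468 -0.322 ]
 [-1.      0.0002  0.    ]]
scope base [0.3607 0.4237 0.    ]
(75, 245) [array([0.4256, 0.6186]), array([0.4101, 0.5548]), array([0.3946, 0.4909])]
(132, 245) [array([0.4242, 0.4213]), array([0.4088, 0.3753]), array([0.3935, 0.3292])]
(130, 275) [array([0.3241, 0.4247]), array([0.3178, 0.3783]), array([0.3114, 0.332 ])]
(105, 295) [array([0.2583, 0.5073]), array([0.2579, 0.4535]), array([0.2574, 0.3997])]
0.2 [[108.2177 120.198 ]]
0.25 [[103.3768 103.1123]]
0.3 [[98.2253 85.0075]]
[[ 0.9979 -0.0655 -0.    ]
 [-0.0655 -0.9979  0.    ]
 [ 0.      0.     -1.    ]] [[1.0001 0.     0.    ]
 [0.     1.0001 0.    ]
 [0.     0.     1.    ]]
```

step_arm(targets=[[[0,0,0],[-4.8,0,0],0],[[0,0,0],[-4.8,0,0],0],[[0,0,0],[-4.8,0,0],0],[[0,0,0],[-4.8,0,0],0],[[0,0,0],[0,-3.8,2.9],0],[[0,0,0],[0,-3.8,2.9],0],[[0,0,0],[0,-3.8,2.9],0],[[0,0,0],[0,-3.8,2.9],0],[[0,0,0],[0,-3.8,2.9],0],[[0,0,0],[0,-3.8,2.9],0]], force=20)

```text
clock: 1.75
tcp_pos: [0.2765, 0.2708, 0.4235]
orientation: [0.698, 0.115, 0.697, -0.115]
wrist_force: [1.0, -0.8, 0.8]
finger_gap: -0.0003
```

```bash
cat >> h.py <<'E'
def toolR(phi,yaw=0):
    a=np.radians(phi);f=VX*np.cos(np.radians(yaw))+VY*np.sin(np.radians(yaw));u=np.array([0,0,1.])
    x=f*np.cos(a)-u*np.sin(a); z=f*np.sin(a)+u*np.cos(a)
    return np.column_stack([x,np.cross(z,x),z])
E
python3 - <<'E'
from h import *
P,Rm,s=cur(); print(s['joint_pos'])
for r in rel(P,Rm,vp(-.20,0,.24),toolR(20),10): print(r)
E
```

```text
[ 5.66928121e-01 -3.73538837e-02  1.04277761e-01  1.71135357e+00
 -1.38067439e-04  8.93843958e-01]
[[np.float64(-1.31), np.float64(-6.95), np.float64(0.91)], [np.float64(1.84), np.float64(-1.44), np.float64(1.6)], [np.float64(1.99), np.float64(-1.51), np.float64(1.33)]]
[[np.float64(-1.31), np.float64(-6.95), np.float64(0.91)], [np.float64(1.99), np.float64(-1.51), np.float64(1.33)], [np.float64(2.11), np.float64(-1.57), np.float64(1.05)]]
[[np.float64(-1.31), np.float64(-6.95), np.float64(0.91)], [np.float64(2.11), np.float64(-1.57), np.float64(1.05)], [np.float64(2.19), np.float64(-1.62), np.float64(0.75)]]
[[np.float64(-1.31), np.float64(-6.95), np.float64(0.91)], [np.float64(2.19), np.float64(-1.62), np.float64(0.75)], [np.float64(2.24), np.float64(-1.67), np.float64(0.44)]]
[[np.float64(-1.31), np.float64(-6.95), np.float64(0.91)], [np.float64(2.24), np.float64(-1.67), np.float64(0.44)], [np.float64(2.25), np.float64(-1.71), np.float64(0.13)]]
[[np.float64(-1.31), np.float64(-6.95), np.float64(0.91)], [np.float64(2.25), np.float64(-1.71), np.float64(0.13)], [np.float64(2.22), np.float64(-1.75), np.float64(-0.18)]]
[[np.float64(-1.31), np.float64(-6.95), np.float64(0.91)], [np.float64(2.22), np.float64(-1.75), np.float64(-0.18)], [np.float64(2.15), np.float64(-1.77), np.float64(-0.49)]]
[[np.float64(-1.31), np.float64(-6.95), np.float64(0.91)], [np.float64(2.15), np.float64(-1.77), np.float64(-0.49)], [np.float64(2.04), np.float64(-1.79), np.float64(-0.78)]]
[[np.float64(-1.31), np.float64(-6.95), np.float64(0.91)], [np.float64(2.04), np.float64(-1.79), np.float64(-0.78)], [np.float64(1.9), np.float64(-1.8), np.float64(-1.06)]]
[[np.float64(-1.31), np.float64(-6.95), np.float64(0.91)], [np.float64(1.9), np.float64(-1.8), np.float64(-1.06)], [np.float64(1.73), np.float64(-1.8), np.float64(-1.32)]]
```

step_arm(targets=[[[-1.3,-7,0.9],[1.9,-1.5,1.5],0],[[-1.3,-7,0.9],[2.0,-1.5,1.2],0],[[-1.3,-7,0.9],[2.1,-1.6,0.9],0],[[-1.3,-7,0.9],[2.2,-1.6,0.6],0],[[-1.3,-7,0.9],[2.2,-1.7,0.3],0],[[-1.3,-7,0.9],[2.2,-1.7,0],0],[[-1.3,-7,0.9],[2.2,-1.8,-0.3],0],[[-1.3,-7,0.9],[2.1,-1.8,-0.6],0],[[-1.3,-7,0.9],[2.0,-1.8,-0.9],0],[[-1.3,-7,0.9],[1.8,-1.8,-1.2],0]])

```text
clock: 2.75
tcp_pos: [0.3576, 0.1311, 0.3453]
orientation: [0.973, 0.001, 0.224, -0.06]
wrist_force: [0.5, 0.2, -0.3]
finger_gap: -0.0001
```

```bash
python3 - <<'E'
from h import *
np.set_printoptions(precision=3,suppress=True)
P,Rm,s=cur(); print(P,Rm,s['joint_pos'],s['wrist_force']); print(vp(-.20,0,.24))
im=read_camera('wrist'); cv2.imwrite('pics/w1.png',im[:,:,::-1])
im=read_camera('scene'); cv2.imwrite('pics/s1.png',im[:,:,::-1])
E
```

```text
[0.358 0.131 0.345] [[ 0.892  0.117  0.436]
 [-0.116  0.993 -0.03 ]
 [-0.436 -0.024  0.9  ]] [ 0.637 -0.755 -1.026  0.321 -0.674  0.371] [ 0.535  0.184 -0.297]
[0.381 0.083 0.24 ]
```

View pics/w1.png

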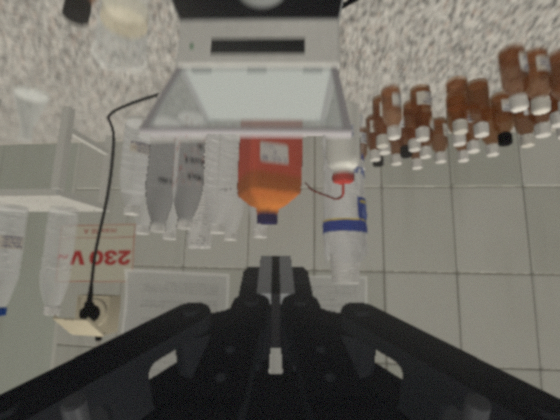

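View pics/s1.png

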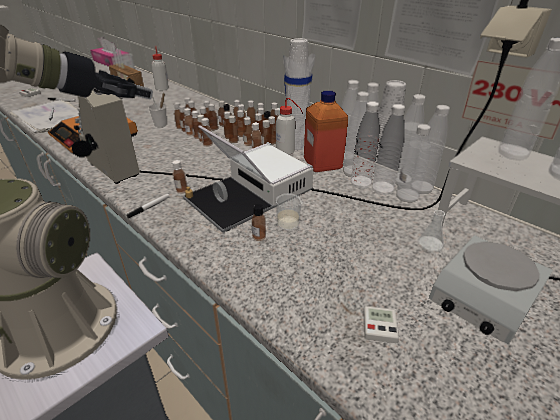

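```bash
python3 - <<'E'
from h import *
P,Rm,s=cur()
for r in rel(P,Rm,vp(-.135,0,.18),toolR(40),6): print([[float(x) for x in y] for y in r])
E
```

```text
[[-0.08, 2.34, 0.5], [2.63, -0.66, -1.8], [2.69, -0.68, -1.7]]
[[-0.08, 2.34, 0.5], [2.69, -0.68, -1.7], [2.75, -0.7, -1.58]]
[[-0.08, 2.34, 0.5], [2.75, -0.7, -1.58], [2.81, -0.73, -1.47]]
[[-0.08, 2.34, 0.5], [2.81, -0.73, -1.47], [2.86, -0.75, -1.36]]
[[-0.08, 2.34, 0.5], [2.86, -0.75, -1.36], [2.91, -0.77, -1.24]]
[[-0.08, 2.34, 0.5], [2.91, -0.77, -1.24], [2.95, -0.8, -1.12]]
```

step_arm(targets=[[[0,1.75,0.4],[2.0,-0.5,-1.3],0],[[0,1.75,0.4],[2.0,-0.5,-1.3],0],[[0,1.75,0.4],[2.05,-0.5,-1.2],0],[[0,1.75,0.4],[2.05,-0.55,-1.1],0],[[0,1.75,0.4],[2.1,-0.55,-1.1],0],[[0,1.75,0.4],[2.1,-0.55,-1.0],0],[[0,1.75,0.4],[2.15,-0.6,-0.9],0],[[0,1.75,0.4],[2.2,-0.6,-0.9],0],[[0,0,0],[0,0,0],0],[[0,0,0],[0,0,0],0]])

```text
clock: 3.85
tcp_pos: [0.448, 0.0924, 0.222]
orientation: [0.928, 0.014, 0.369, -0.041]
wrist_force: [-0.8, 0.1, 0.4]
finger_gap: 0.0003
```

```bash
cat >> h.py <<'E'
def rep():
    np.set_printoptions(precision=3,suppress=True)
    P,Rm,s=cur(); d=P-H0
    f=Rm[:,0]
    print('t',round(s['clock'],2),'viewer xyz',np.array([d@VX,d@VY,P[2]]),'phi',np.degrees(np.arcsin(-f[2])).round(1),'yaw',np.degrees(np.arctan2(f@VY,f@VX)).round(1),'ty',Rm[:,1],'q',s['joint_pos'],'F',s['wrist_force'])
def shot(n,name,box=None,f=1):
    im=read_camera(n)[:,:,::-1]
    if box: l,t,w,h=box; im=cv2.resize(im[t:t+h,l:l+w],None,fx=f,fy=f,interpolation=cv2.INTER_CUBIC)
    cv2.imwrite(f'pics/{name}.png',im)
E
python3 - <<'E'
from h import *
rep(); shot('scene','s2',(110,90,220,150),3.6); shot('wrist','w2')
E
```

```text
t 3.85 viewer xyz [-0.134  0.014  0.222] phi 43.4 yaw -1.4 ty [ 0.086  0.996 -0.004] q [ 0.135 -0.468 -1.027  0.21  -0.163  0.15 ] F [-0.844  0.136  0.436]
```

View pics/s2.png

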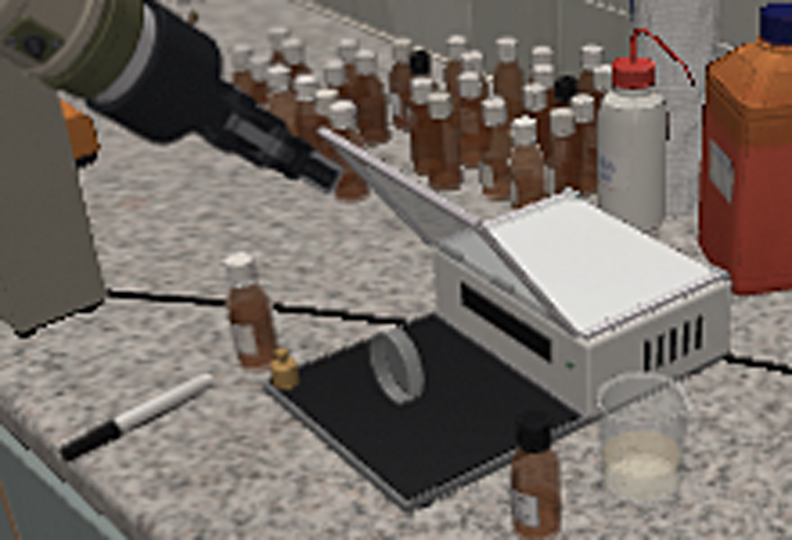

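View pics/w2.png

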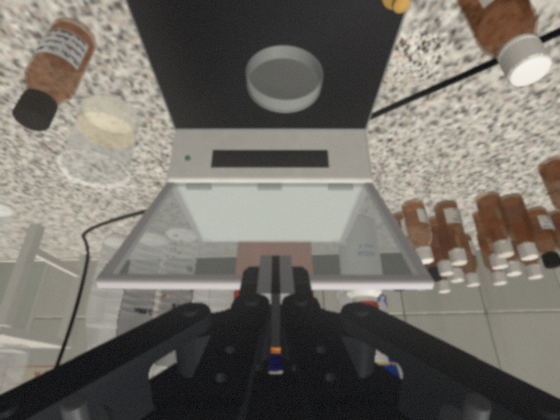

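```bash
python3 - <<'E'
from h import *
P,Rm,s=cur()
for r in rel(P,Rm,vp(-.125,0,.165),toolR(55),4): print([[float(x) for x in y] for y in r])
E
```

```text
[[-0.17, 2.95, 0.22], [1.17, -0.35, -0.91], [1.21, -0.35, -0.85]]
[[-0.17, 2.95, 0.22], [1.21, -0.35, -0.85], [1.25, -0.35, -0.78]]
[[-0.17, 2.95, 0.22], [1.25, -0.35, -0.78], [1.29, -0.36, -0.72]]
[[-0.17, 2.95, 0.22], [1.29, -0.36, -0.72], [1.33, -0.36, -0.65]]
```

step_arm(targets=[[[-0.1,2,0.1],[0.8,-0.2,-0.6],0],[[-0.1,2,0.1],[0.8,-0.2,-0.6],0],[[-0.1,2,0.1],[0.8,-0.2,-0.6],0],[[-0.1,2,0.1],[0.9,-0.25,-0.5],0],[[-0.1,2,0.1],[0.9,-0.25,-0.5],0],[[-0.1,2,0.1],[0.9,-0.25,-0.5],0],[[0,0,0],[0,0,0],0],[[0,0,0],[0,0,0],0],[[0,0,0],[0,0,0],0],[[0,0,0],[0,0,0],0]])

```text
clock: 4.95
tcp_pos: [0.4569, 0.0787, 0.1636]
orientation: [0.886, 0.015, 0.463, -0.031]
wrist_force: [-0.3, 0.4, -0.3]
finger_gap: 0.0002
```

```bash
python3 - <<'E'
from h import *
rep()
E
```

```text
t 4.95 viewer xyz [-0.124  0.001  0.164] phi 55.1 yaw -0.5 ty [ 0.069  0.998 -0.003] q [ 0.039 -0.294 -0.945  0.314 -0.064  0.088] F [-0.316  0.361 -0.331]
```

```bash
cat >> h.py <<'E'
def fold(th,r,over=0.,phi=None):
    if phi is None: phi=55+(th-.95)/(np.pi-.95)*32
    p=np.array([-np.cos(th),np.sin(th)]);n=np.array([-np.sin(th),-np.cos(th)])
    a=np.radians(phi); d=np.array([np.cos(a),-np.sin(a)]); z=np.array([np.sin(a),np.cos(a)])
    off=.006+.011*abs(z@n)-over
    q=np.array([0,.0915])+r*p+n*off
    return vp(q[0],0,q[1]),toolR(phi)
def chain(poses):
    """rows from current through poses; shift in frame before and mid avg"""
    P,Rm,_=cur()
    for P1,R1 in poses:
        rv=np.degrees(R.from_matrix(Rm.T@R1).as_rotvec()); d=(P1-P)*100
        print(np.round(rv,1),'pre',np.round(Rm.T@d,2),'post',np.round(R1.T@d,2)); P,Rm=P1,R1
E
python3 - <<'E'
from h import *
np.set_printoptions(suppress=True)
chain([fold(.85,.12)]+[fold(t,.122) for t in np.linspace(.93,1.57,9)])
print([fold(t,.122)[0] for t in (.93,1.57)])
E
```

```text
[-0.1 -1.6  0.3] pre [ 1.29 -0.04  3.06] post [ 1.38 -0.05  3.02]
[-0.   1.2  0. ] pre [-0.38  0.    0.95] post [-0.4   0.    0.94]
[-0.   1.2  0. ] pre [-0.12 -0.    0.98] post [-0.14 -0.    0.98]
[-0.   1.2  0. ] pre [-0.06 -0.    0.99] post [-0.08 -0.    0.99]
[ 0.   1.2 -0. ] pre [-0.   -0.    0.99] post [-0.02 -0.    0.99]
[0.  1.2 0. ] pre [ 0.06 -0.    1.  ] post [ 0.04 -0.    1.  ]
[-0.   1.2 -0. ] pre [0.12 0.   0.99] post [0.1 0.  1. ]
[ 0.   1.2 -0. ] pre [ 0.18 -0.    0.99] post [ 0.16 -0.    0.99]
[-0.   1.2 -0. ] pre [0.24 0.   0.98] post [0.22 0.   0.98]
[0.  1.2 0. ] pre [0.3  0.   0.96] post [0.28 0.   0.97]
[array([0.49462121, 0.07566972, 0.17913648]), array([0.56504144, 0.07104749, 0.2134873 ])]
```

step_arm(targets=[[[0,-0.7,0.1],[0.65,0,1.5],0],[[0,-0.7,0.1],[0.65,0,1.5],0],[[0,1.2,0],[-0.4,0,0.95],0],[[0,1.2,0],[-0.1,0,1.0],0],[[0,1.2,0],[-0.1,0,1.0],0],[[0,1.2,0],[0,0,1.0],0],[[0,1.2,0],[0.05,0,1.0],0],[[0,1.2,0],[0.1,0,1.0],0],[[0,1.2,0],[0.2,0,1.0],0],[[0,1.2,0],[0.2,0,1.0],0]])

```text
clock: 5.95
tcp_pos: [0.5568, 0.0716, 0.2121]
orientation: [0.85, 0.018, 0.525, -0.029]
wrist_force: [-0.4, -0.0, -0.7]
finger_gap: -0.0
```

```bash
python3 - <<'E'
from h import *
rep(); shot('scene','s3',(110,90,220,150),3.6)
E
```

```text
t 5.95 viewer xyz [-0.024  0.     0.212] phi 63.4 yaw -0.1 ty [ 0.068  0.998 -0.   ] q [ 0.002 -0.052 -0.545  0.615 -0.031  0.062] F [-0.391 -0.016 -0.677]
```

View pics/s3.png

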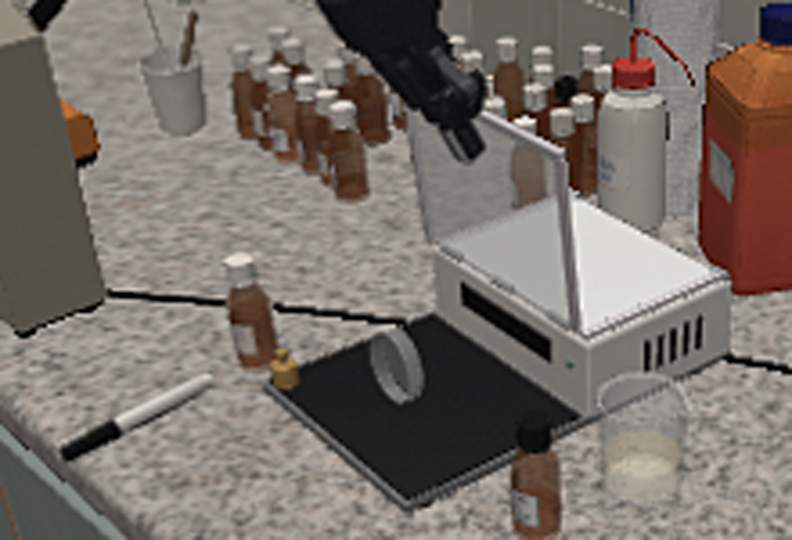

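```bash
python3 - <<'E'
from h import *
np.set_printoptions(suppress=True)
chain([fold(t,.122+.012*(t-1.5)/1.6) for t in np.linspace(1.58,3.14,19)])
E
```

```text
[-0.1  0.9  0.1] pre [0.26 0.01 0.65] post [0.25 0.01 0.65]
[0.  1.3 0. ] pre [ 0.35 -0.    1.06] post [ 0.33 -0.    1.07]
[0.  1.3 0. ] pre [ 0.43 -0.    1.04] post [ 0.41 -0.    1.05]
[ 0.   1.3 -0. ] pre [0.5  0.   1.02] post [0.48 0.   1.03]
[-0.   1.3  0. ] pre [ 0.58 -0.    0.99] post [ 0.55 -0.    1.  ]
[ 0.   1.3 -0. ] pre [0.65 0.   0.95] post [0.63 0.   0.97]
[-0.   1.3  0. ] pre [ 0.72 -0.    0.91] post [ 0.7  -0.    0.93]
[-0.   1.3  0. ] pre [ 0.78 -0.    0.86] post [ 0.77 -0.    0.88]
[ 0.   1.3 -0. ] pre [0.85 0.   0.81] post [0.83 0.   0.83]
[-0.   1.3  0. ] pre [0.91 0.   0.76] post [0.89 0.   0.78]
[ 0.   1.3 -0. ] pre [ 0.97 -0.    0.69] post [ 0.95 -0.    0.72]
[-0.   1.3  0. ] pre [1.02 0.   0.63] post [1.   0.   0.65]
[0.  1.3 0. ] pre [ 1.06 -0.    0.56] post [ 1.05 -0.    0.58]
[-0.   1.3  0. ] pre [ 1.11 -0.    0.49] post [ 1.1  -0.    0.51]
[0.  1.3 0. ] pre [ 1.14 -0.    0.41] post [ 1.13 -0.    0.43]
[-0.   1.3 -0. ] pre [1.18 0.   0.33] post [1.17 0.   0.36]
[-0.   1.3 -0. ] pre [ 1.2  -0.    0.25] post [ 1.2  -0.    0.27]
[ 0.   1.3 -0. ] pre [ 1.22 -0.    0.16] post [ 1.22 -0.    0.19]
[0.  1.3 0. ] pre [1.12 0.   0.09] post [1.12 0.   0.11]
```

step_arm(targets=[[[0,0.9,0.1],[0.25,0,0.65],0],[[0,1.3,0],[0.35,0,1.05],0],[[0,1.3,0],[0.4,0,1.05],0],[[0,1.3,0],[0.5,0,1.0],0],[[0,1.3,0],[0.55,0,1.0],0],[[0,1.3,0],[0.65,0,0.95],0],[[0,1.3,0],[0.7,0,0.9],0],[[0,1.3,0],[0.8,0,0.85],0],[[0,1.3,0],[0.85,0,0.8],0],[[0,1.3,0],[0.9,0,0.75],0]])

```text
clock: 7.0
tcp_pos: [0.6605, 0.0647, 0.1886]
orientation: [0.788, 0.021, 0.615, -0.026]
wrist_force: [-1.6, -0.3, -0.1]
finger_gap: 0.0002
```

step_arm(targets=[[[0,1.3,0],[0.95,0,0.7],0],[[0,1.3,0],[1.0,0,0.65],0],[[0,1.3,0],[1.05,0,0.55],0],[[0,1.3,0],[1.1,0,0.5],0],[[0,1.3,0],[1.15,0,0.4],0],[[0,1.3,0],[1.15,0,0.35],0],[[0,1.3,0],[1.2,0,0.25],0],[[0,1.3,0],[1.1,0,0.15],0],[[0,0,0],[0,0,0],0],[[0,0,0],[0,0,0],0]])

```text
clock: 8.0
tcp_pos: [0.7079, 0.0616, 0.1091]
orientation: [0.729, 0.023, 0.684, -0.024]
wrist_force: [-0.0, 0.1, 0.5]
finger_gap: 0.0001
```

```bash
python3 - <<'E'
from h import *
rep(); shot('scene','s4',(110,90,220,150),3.6)
print(fold(3.14,.134))
E
```

```text
t 8.0 viewer xyz [ 0.127 -0.     0.109] phi 86.4 yaw 1.2 ty [0.067 0.998 0.001] q [-0.025  0.576  0.149  1.081 -0.001  0.042] F [-0.01   0.08   0.484]
(array([0.715, 0.061, 0.098]), array([[ 0.053,  0.066,  0.997],
       [-0.003,  0.998, -0.065],
       [-0.999,  0.   ,  0.053]]))
```

View pics/s4.png

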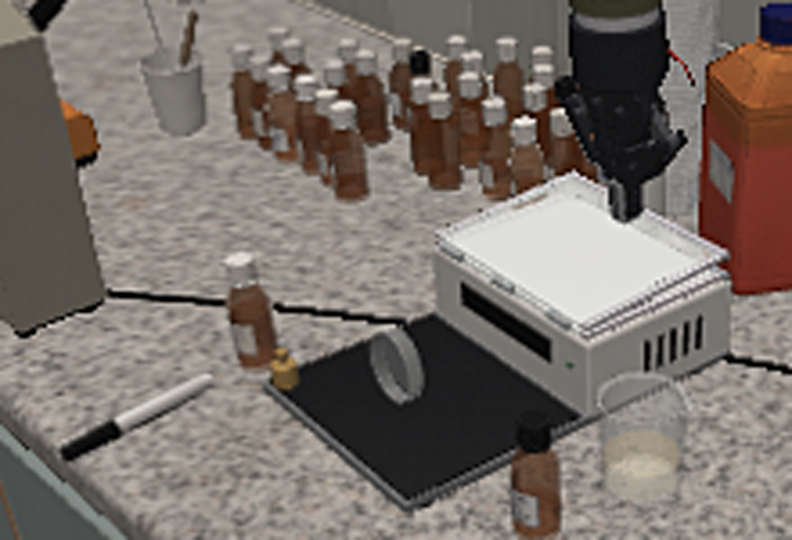

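step_arm(targets=[[[0,0,0],[0.3,0,0],0],[[0,0,0],[0.3,0,0],0],[[0,0,0],[0.2,0,0],0],[[0,0,0],[0.2,0,0],0],[[0,0,0],[0.1,0,0],0],[[0,0,0],[0.1,0,0],0],[[0,0,0],[0,0,0],0],[[0,0,0],[0,0,0],0],[[0,0,0],[0,0,0],0],[[0,0,0],[0,0,0],0]])

```text
clock: 9.05
tcp_pos: [0.7085, 0.0617, 0.098]
orientation: [0.729, 0.023, 0.684, -0.024]
wrist_force: [-0.7, 0.1, 2.1]
finger_gap: 0.0002
```

```bash
python3 - <<'E'
from h import *
rep(); shot('scene','s5',(200,120,140,100),5.6)
E
```

```text
t 9.05 viewer xyz [0.128 0.    0.098] phi 86.4 yaw 1.2 ty [0.067 0.998 0.001] q [-0.025  0.584  0.134  1.057 -0.001  0.042] F [-0.711  0.148  2.053]
```

View pics/s5.png

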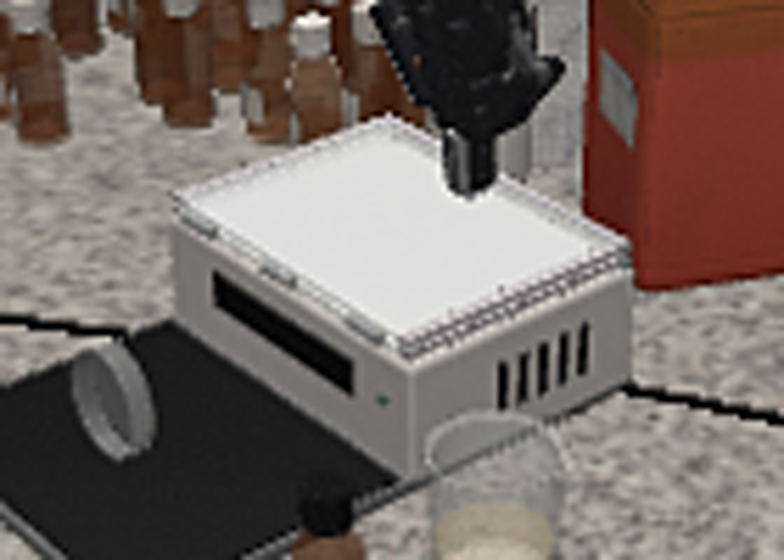

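step_arm(targets=[[[0,0,0],[0.1,0,0],0],[[0,0,0],[0.1,0,0],0],[[0,0,0],[0.1,0,0],0],[[0,0,0],[0,0,0],0],[[0,0,0],[0,0,0],0],[[0,0,0],[0,0,0],0],[[0,0,0],[0,0,0],0],[[0,0,0],[0,0,0],0],[[0,0,0],[0,0,0],0],[[0,0,0],[0,0,0],0]])

```text
clock: 10.1
tcp_pos: [0.7086, 0.0617, 0.0975]
orientation: [0.729, 0.023, 0.683, -0.024]
wrist_force: [-6.4, -0.4, 14.3]
finger_gap: 0.0001
```

step_arm(targets=[[[0,0,0],[-1,0,0],0],[[0,0,0],[-3,0,0],0],[[0,0,0],[-4,0,0],0],[[0,0.5,0],[-4,0,-1],0],[[0,0.5,0],[0,0,-4.5],0],[[0,0.5,0],[0,0,-4.7],0],[[0,0.5,0],[0,0,-4.7],0],[[0,0.5,0],[0,0,-4.7],0],[[0,0.5,0],[0,0,-4.7],0],[[0,0.5,0],[0,0,-4.7],0]])

```text
clock: 11.1
tcp_pos: [0.4101, 0.0815, 0.2046]
orientation: [0.708, 0.024, 0.706, -0.023]
wrist_force: [0.2, 0.9, 1.3]
finger_gap: -0.0
```

```bash
python3 - <<'E'
from h import *
rep(); shot('wrist','w6'); shot('top','t6',(160,130,150,140),4.2);  shot('scene','s6',(110,110,220,150),3.6)
for n in ('wrist','top'): print([(d['extent'],d['p']) for d in find_in(n,'dish')])
E
```

```text
t 11.1 viewer xyz [-0.171  0.     0.205] phi 89.8 yaw 31.2 ty [0.067 0.998 0.001] q [ 0.003  0.019 -0.376  1.173  0.001  0.07 ] F [0.191 0.918 1.31 ]
[([292.4, 256.6, 33.2, 41.6], 0.6), ([357.9, 196.1, 29.5, 26.0], 0.2)]
[([227.1, 220.4, 10.9, 5.4], 0.56)]
```

View pics/w6.png

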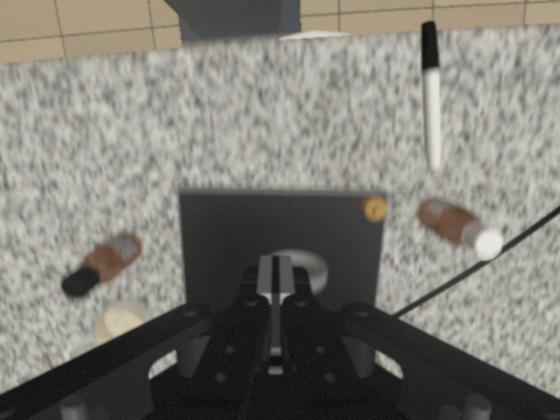

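View pics/t6.png

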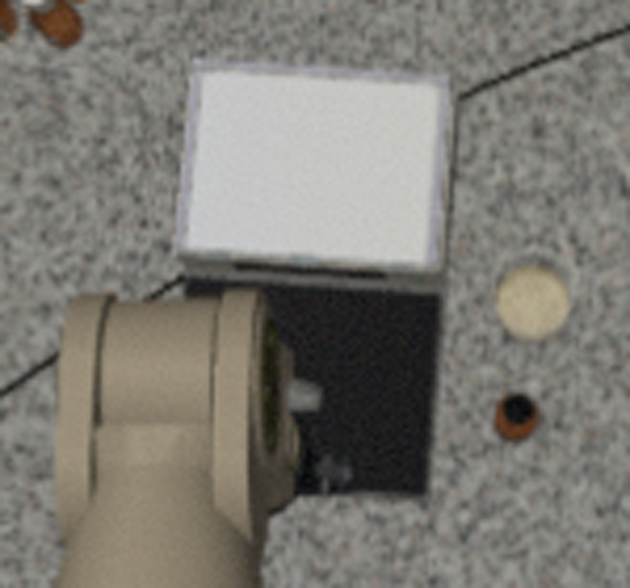

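View pics/s6.png

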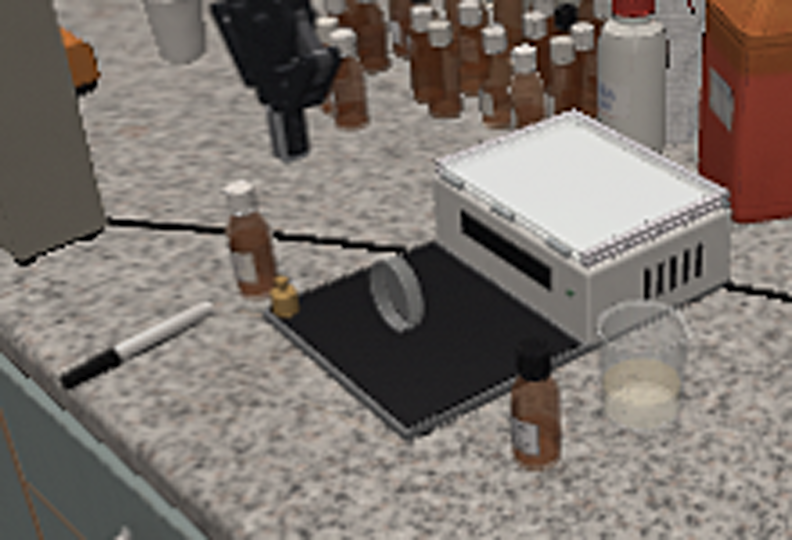

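```bash
cat > fit.py <<'E'
from h import *
def circ(P,nrm,off,rad=.03):
    n=np.array(nrm)/np.linalg.norm(nrm); u=np.cross([0,0,1],n); t=np.linspace(0,2*np.pi,60)
    return np.array(P)+off*n+rad*(np.cos(t)[:,None]*u+np.sin(t)[:,None]*np.array([0,0,1]))
st={'tcp_pos':[.448,.0924,.222],'orientation':[0.928,.014,.369,-.041]}
q=np.array(st['orientation']);st['orientation']=list(q/np.linalg.norm(q))
cams={'w2':(cam('wrist',st),(210,30,140,110)),'top0':(cam('top'),(205,205,50,40)),'scene0':(cam('scene'),(200,165,50,50))}
P=[.486,.093,.052]
for k,(c,(l,t,w,h)) in cams.items():
    im=cv2.imread(f'pics/{k}.png')[t:t+h,l:l+w]; f=390//w
    base=cv2.resize(im,None,fx=f,fy=f,interpolation=cv2.INTER_CUBIC); o=[base]
    for yaw in (167,):
        b=base.copy(); n=[np.cos(np.radians(yaw)),np.sin(np.radians(yaw)),0]
        for off,col in ((.007,(0,255,0)),(-.007,(0,0,255))):
            pts=((proj(c,circ(P,n,off))-[l,t]+.5)*f).astype(np.int32); cv2.polylines(b,[pts],True,col,1)
        o.append(b)
    cv2.imwrite(f'pics/fit_{k}.png',np.hstack(o))
E
python3 fit.py
```

```text
(no output)
```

View pics/fit_w2.png

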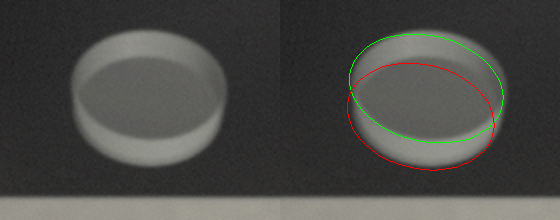

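View pics/fit_top0.png

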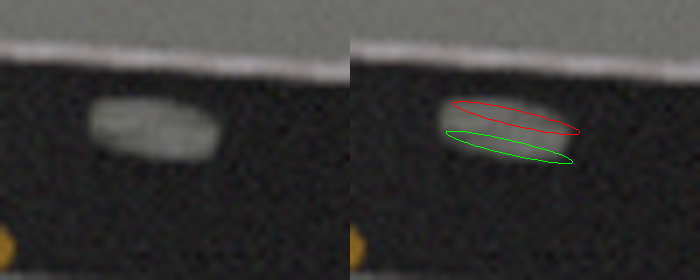

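View pics/fit_scene0.png

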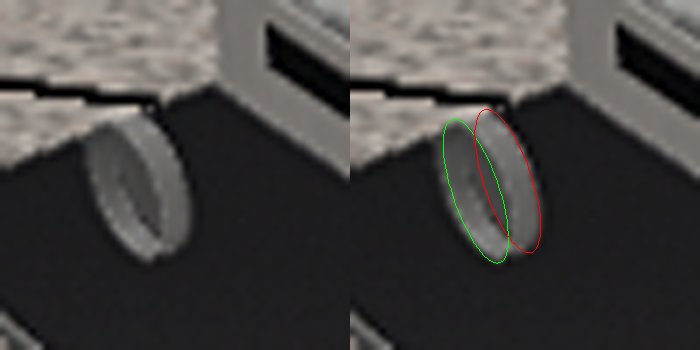

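step_arm(targets=[[[0,0,0],[2,0.3,0.3],0],[[0,0,0],[2,0.3,0.3],0],[[0,0,0],[2,0.3,0.3],0],[[0,0,0],[2,0.3,0.3],0],[[0,0,0],[2,0.3,0.3],0],[[0,0,0],[2,0.3,0.3],0],[[0,0,0],[1.4,0,0],0],[[0,0,0],[0,0,0],0],[[0,0,0],[0,0,0],0],[[0,0,0],[0,0,0],0]])

```text
clock: 12.35
tcp_pos: [0.4328, 0.0983, 0.0716]
orientation: [0.708, 0.024, 0.705, -0.023]
wrist_force: [-0.8, -1.3, -0.0]
finger_gap: 0.0001
```

```bash
python3 - <<'E'
from h import *
rep(); shot('wrist','w7');  shot('scene','s7',(110,110,220,150),3.6)
E
```

```text
t 12.35 viewer xyz [-0.15   0.019  0.072] phi 89.8 yaw 22.2 ty [0.067 0.998 0.002] q [ 0.041  0.179 -0.55   0.838  0.001  0.109] F [-0.777 -1.282 -0.039]
```

View pics/s7.png

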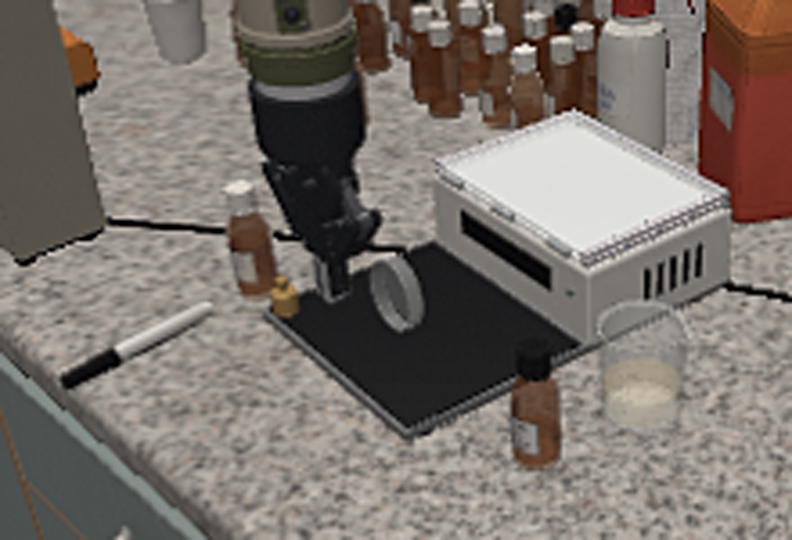

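View pics/w7.png

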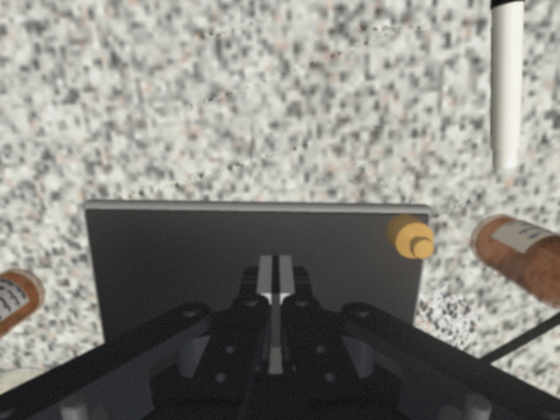

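step_arm(targets=[[[0,0,0],[0,0,0.9],0],[[0,0,0],[0,0,0.9],0],[[0,0,0],[0,0,0.7],0],[[0,0,0],[0,0,0.35],0],[[0,0,0],[0,0,0.35],0],[[0,0,0],[0,0,0.35],0],[[0,0,0],[0,0,0.35],0],[[0,0,0],[0,0,0.35],0],[[0,0,0],[0,0,0.35],0],[[0,0,0],[0,0,0.35],0]])

```text
clock: 13.45
tcp_pos: [0.4811, 0.095, 0.071]
orientation: [0.708, 0.024, 0.706, -0.023]
wrist_force: [-0.2, -0.2, 0.6]
finger_gap: -0.0
```

```bash
python3 - <<'E'
from h import *
rep();  shot('scene','s8',(110,110,220,150),3.6)
E
```

```text
t 13.45 viewer xyz [-0.101  0.018  0.071] phi 89.8 yaw 30.9 ty [0.067 0.998 0.001] q [ 0.03   0.262 -0.441  0.865  0.001  0.097] F [-0.235 -0.204  0.631]
```

View pics/s8.png

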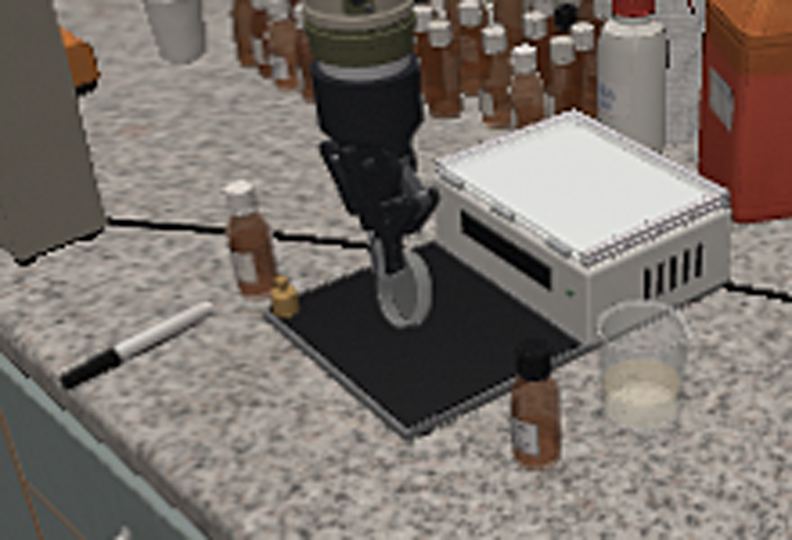

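step_arm(targets=[[[0,0,0],[0,0,0.3],0],[[0,0,0],[0,0,0.3],0],[[0,0,0],[0,0,0.3],0],[[0,0,0],[0,0,0.3],0],[[0,0,0],[0,0,0],0],[[0,0,0],[0,0,0],0],[[0,0,0],[0,0,0],0],[[0,0,0],[0,0,0],0],[[0,0,0],[0,0,0],0],[[0,0,0],[0,0,0],0]])

```text
clock: 14.5
tcp_pos: [0.4927, 0.0942, 0.0711]
orientation: [0.708, 0.024, 0.706, -0.023]
wrist_force: [0.4, 0.5, -0.9]
finger_gap: -0.0004
```

```bash
python3 - <<'E'
from h import *
rep();  shot('scene','s9',(110,110,220,150),3.6)
E
```

```text
t 14.5 viewer xyz [-0.09   0.018  0.071] phi 89.8 yaw 31.2 ty [0.067 0.998 0.001] q [ 0.028  0.281 -0.414  0.873  0.001  0.095] F [ 0.402  0.465 -0.851]
```

View pics/s9.png

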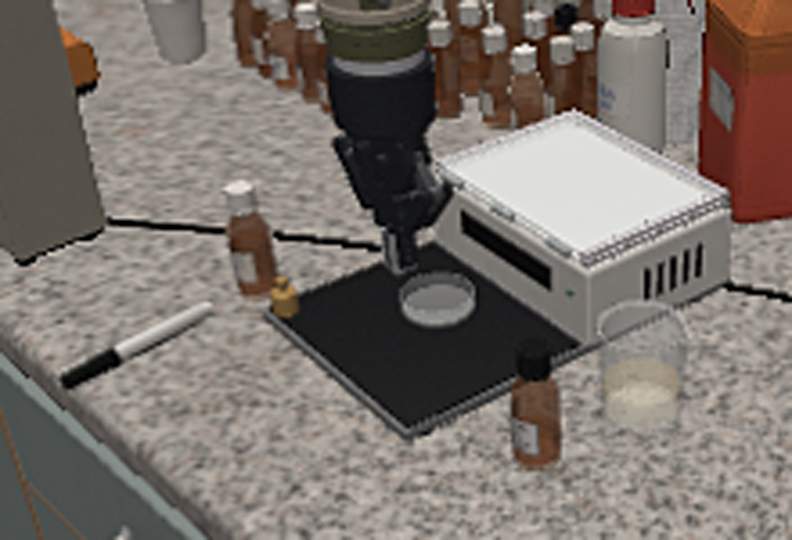

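step_arm(targets=[[[0,0,0],[-2,0,-1],0],[[0,0,0],[-4,0,-2],0],[[0,0,0],[-4,0,-2],0],[[0,0,0],[-4,0,-2],0],[[0,0,0],[-2,0,-4],0],[[0,0,0],[0,0,-3],0],[[0,0,0],[0,0,0],0],[[0,0,0],[0,0,0],0],[[0,0,0],[0,0,0],0],[[0,0,0],[0,0,0],0]])

```text
clock: 15.55
tcp_pos: [0.3534, 0.1033, 0.2304]
orientation: [0.707, 0.024, 0.706, -0.023]
wrist_force: [0.1, 0.1, 0.7]
finger_gap: 0.0001
```

```bash
python3 - <<'E'
from h import *
rep();  shot('scene','s10',(180,120,140,100),5.6);shot('top','t10',(160,130,150,140),4.2)
c=cam('scene')
for n,l in (('scene','dish'),('top','dish')):
  for d in find_in(n,l)[:2]:
    e=d['extent'];p=onz(cam(n),(e[0]+e[2]/2,e[1]+e[3]/2),.029)-H0;print(n,e,d['p'],'viewer',p@VX,p@VY)
E
```

```text
t 15.55 viewer xyz [-0.229  0.018  0.23 ] phi 89.9 yaw 36.1 ty [0.067 0.998 0.001] q [ 0.064 -0.091 -0.417  1.243  0.001  0.132] F [0.08  0.08  0.656]
scene [221.5, 188.5, 20.4, 12.5] 0.69 viewer -0.06280735754668125 0.008879090283720767
scene [234.0, 140.7, 78.3, 46.1] 0.55 viewer 0.1453690303983502 0.06777479281799977
top [219.6, 205.2, 20.0, 14.9] 0.75 viewer -0.05677784174752193 0.01611834353024298
top [381.1, 219.1, 27.2, 27.8] 0.66 viewer -0.09591022899990984 -0.5310598434530152
```

View pics/s10.png

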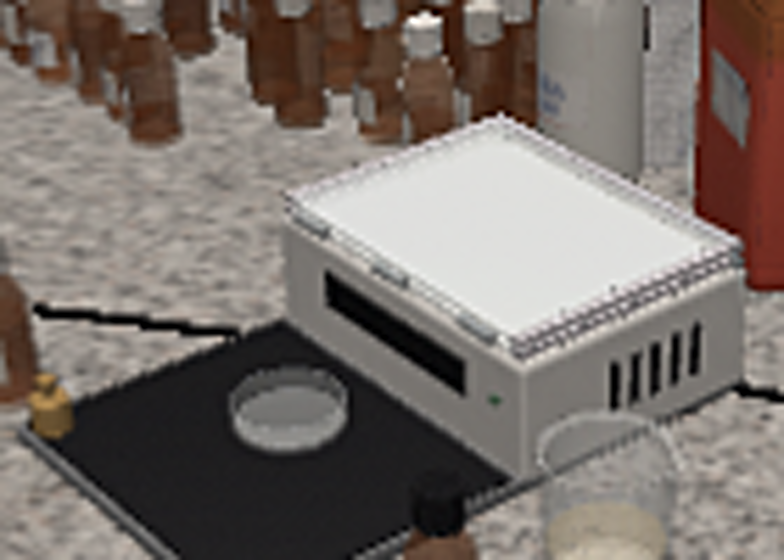

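View pics/t10.png

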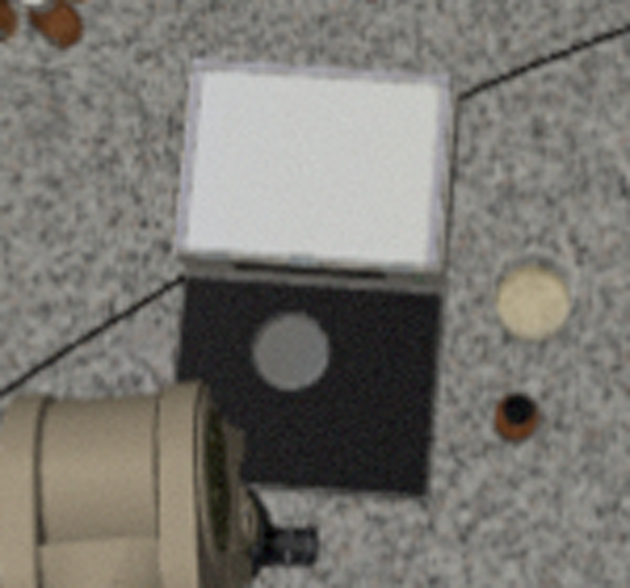

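```bash
python3 -c "
from workcell import *
print(hand_in())"
```

```text
the job is handed in; nothing more can be done
None
```

The dish viewer is ready, and I handed the job in at about 15.8 s of the 48 s allowed.

- **Cover:** I swung the front panel up and over with the closed fingertips, then pressed it against its stop. The fingertip stopped at z = 97.5 mm with about 14 N vertical force, which matches the height expected for a panel lying flat. In the last scene and top pictures it lies flat on the rear panel. The rear panel looked flat in every picture I took, and the dish stayed on its rim throughout.
- **Dish:** I tipped it with a slow push near its top from the open side. It now lies on its base, open side up, centred about 60 mm in front of the housing and 9–16 mm left of the deck's centre line. That puts it wholly on the deck.
- **Other things:** In the last pictures the weight, the black-capped vial and the beaker were where they started. The pen and the white-capped vial were last clearly seen, unmoved, just after the dish fell. I did not look at the timer again, but the arm never went near it.

The last checks agreed except on the dish position, where the scene and top cameras differ by 6–7 mm. That does not change the result, because the dish is about 25 mm or more from every deck edge.

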